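# Tare a trough planter on a dial scale

## Task

I want to weigh potting mix into the slim rectangular trough planter: set its rectangular drip tray squarely in the middle of the dial scale's pan, stand the planter squarely in the tray, both let down gently, then nudge the black wing knob round with a fingertip, lightly and without gripping it, until the pointer stands on the broad zero mark. Leave planter and tray on the pan, and the round pot, peg crate and spray bottle where they stand.

Things in the scene. Friction and masses are not known exactly. Their poses are not given: they have to be found in the camera images.
- tray_centre (a point): White glazed rectangular drip tray, open on top, 126 mm long (its x) x 66 mm wide (its y) x 22 mm high, walls and floor 4 mm thick, inner pocket 118 x 58 mm, about 0.18 kg. Point: its centre, 11 mm above its underside. It starts flat on the shelf top.
- planter_centre (a point): White glazed slim trough planter, open on top, straight walls, 110 mm long (its x) x 50 mm wide (its y) x 75 mm high, walls 6 mm, 0.3 to 0.5 kg. Point: its centre, 37.5 mm above its underside. It starts upright on the shelf top; it fits the drip tray with 4 mm to spare on every side.
- pan_floor (a point): Centre of the floor of the scale's square steel pan, on its upper face, about 88 mm above the shelf top. Floor 140 x 140 mm inside a lip 6 mm high, 4 mm thick; x and y along its sides, which are parallel to the scale's. It sits over the left (+y) half of the grey housing, 210 (x) x 320 (y) mm, top at 70 mm, whose centre is 80 mm to -y of the pan's. The scale does not shift.
- pan (a joint): How far the pan has sunk on its spring, m, 0 empty; grows downward at about 4 mm per kg (2.45 N per mm), stop at 20 mm. It must not be pressed down as far as 10 mm.
- dial (a point): Centre of the white round dial disc (radius 54 mm) lying flat in the housing's top, 165 mm to -y and 32 mm to +x of the pan centre (scale axes). A load on the pan turns the whole disc anticlockwise seen from above, 1.05 rad (60 degrees) per kg. x points from here to the disc's zero mark and turns with it; z up. A steel rim and clear lens rise 8.5 mm over the housing's top.
- zero_mark (a point): The broad black zero mark on the dial disc, 5 mm wide (the other marks are under 2 mm), 44 mm from the disc's centre. With the pan empty it lies on the scale's +x side, away from the robot; it turns with the disc.
- pointer_tip (a point): Tip of the thin black pointer over the disc under the clear lens, 44 mm from the dial's centre; x along the pointer, outward. Only the tare knob moves it; it starts up to 0.3 rad either side of the scale's +x.
- tare_knob (a point): Black tare knob with two wings on the housing's top, 100 mm to -x and 20 mm to -y of the dial's centre (scale axes). Point: on its upright axis, half-way up the wings. The wings are one bar 56 mm long (this x), 11 thick, 20 high, from 4 to 24 mm over the housing's top. It turns the pointer the same way by 1/3 of its own angle. Light friction, about 2 N at a wing tip; 18 N (a grip) is too much.
- tare (a joint): Angle of the tare knob, rad, growing clockwise seen from above, -6 to 6; at 0 the wings lie along the scale's x. It turns either way and stays where it is left.
- round_pot: Bystander: round white glazed pot, 94 mm across, 90 mm high. Origin: centre of its underside.
- peg_crate: Bystander: small slatted wooden crate with clothes pegs, 112 x 80 x 60 mm. Origin: centre of its underside.
- spray_bottle: Bystander: white spray bottle, 72 mm across, 198 mm high. Origin: centre of its underside. All other things are under 210 mm high and stand more than 0.74 m from the base axis.
Mind the look-alikes: they are no part of the job. Leave any brown, pink or yellow look-alike of the part that bears tray_centre alone.

How it is judged (in metres and radians):
On the way, in this order (a step that is already met when the one before it is completed fails the run):
1. the drip tray lies flat and square in the middle of the pan, let go (x of tray_centre in the frame of pan_floor between -0.012 and 0.012 m and y of tray_centre in the frame of pan_floor between -0.012 and 0.012 m and z of tray_centre in the frame of pan_floor between 0.008 and 0.014 m and (angle between the x axis of tray_centre and the x axis of pan_floor, either way round below 0.12 rad or angle between the x axis of tray_centre and the y axis of pan_floor, either way round below 0.12 rad) and angle between tray_centre's own z axis and vertical below 0.06 rad and contact force between the fingers and tray below 0.2 N and velocity of joint pan between -0.003 and 0.003 m/s), for 0.2 s.
2. the planter stands square in the tray on the pan, let go, the pan at rest (all of step 1 and x of planter_centre in the frame of tray_centre between -0.007 and 0.007 m and y of planter_centre in the frame of tray_centre between -0.007 and 0.007 m and z of planter_centre in the frame of tray_centre between 0.0275 and 0.0335 m and angle between the x axis of planter_centre and the x axis of tray_centre, either way round below 0.12 rad and angle between planter_centre's own z axis and vertical below 0.06 rad and contact force between the fingers and planter below 0.2 N), for 0.2 s.
3. the pointer stands on the zero mark with the load on the pan and the knob let go (x of tray_centre in the frame of pan_floor between -0.012 and 0.012 m and y of tray_centre in the frame of pan_floor between -0.012 and 0.012 m and z of tray_centre in the frame of pan_floor between 0.008 and 0.014 m and (angle between the x axis of tray_centre and the x axis of pan_floor, either way round below 0.12 rad or angle between the x axis of tray_centre and the y axis of pan_floor, either way round below 0.12 rad) and angle between each of tray_centre, planter_centre's own z axis and vertical below 0.06 rad and x of planter_centre in the frame of tray_centre between -0.007 and 0.007 m and y of planter_centre in the frame of tray_centre between -0.007 and 0.007 m and z of planter_centre in the frame of tray_centre between 0.0275 and 0.0335 m and angle between the x axis of planter_centre and the x axis of tray_centre, either way round below 0.12 rad and y of pointer_tip in the frame of dial between -0.0028 and 0.0028 m and x of pointer_tip in the frame of dial above 0.03 m and velocity of joint pan between -0.003 and 0.003 m/s and contact force between the fingers and tare below 0.2 N), for 0.2 s.
At the end, for the whole second after the job is handed in: Tray flat in the pan, within 12 mm of its middle and 0.12 rad of square (either way round); planter upright in the tray, within 7 mm and 0.12 rad; pointer tip within 2.8 mm of the zero mark's middle line; pan and knob at rest (x of tray_centre in the frame of pan_floor between -0.012 and 0.012 m and y of tray_centre in the frame of pan_floor between -0.012 and 0.012 m and z of tray_centre in the frame of pan_floor between 0.008 and 0.014 m and (angle between the x axis of tray_centre and the x axis of pan_floor, either way round below 0.12 rad or angle between the x axis of tray_centre and the y axis of pan_floor, either way round below 0.12 rad) and angle between each of tray_centre, planter_centre's own z axis and vertical below 0.06 rad and x of planter_centre in the frame of tray_centre between -0.007 and 0.007 m and y of planter_centre in the frame of tray_centre between -0.007 and 0.007 m and z of planter_centre in the frame of tray_centre between 0.0275 and 0.0335 m and angle between the x axis of planter_centre and the x axis of tray_centre, either way round below 0.12 rad and y of pointer_tip in the frame of dial between -0.0028 and 0.0028 m and x of pointer_tip in the frame of dial above 0.03 m and velocity of joint pan between -0.003 and 0.003 m/s and velocity of joint tare between -0.05 and 0.05 rad/s); the robot touches nothing.
It fails at once if the pan is pressed down 10 mm or more (not let down gently) (value of joint pan above 0.01 m).
It fails at once if the tare knob is gripped or forced (18 N or more) (contact force between the fingers and tare above 18 N).
It fails at once if the round pot, the peg crate or the spray bottle is moved by more than 25 mm (distance of any of round_pot, peg_crate, spray_bottle from where it was at the start of the episode above 0.025 m).
It also fails if it takes over 69 s, if anything falls off the work surface, if the arm or the gripper's body presses on something with over 40 N, if the wrist force passes 120 N, or if a joint passes its speed limit or range.

## Robot

A 6-joint arm with a two-finger parallel gripper is mounted at the origin on the work surface. World frame = base frame: x ahead of the robot, y to its left, z up, the work surface at z = 0. Lengths are in mm, angles in rad, forces in N, time in s.
With the tool pointing down it reaches from about 300 to 775 mm from the base axis. Payload 14.6 kg.
Tool frame: the origin (TCP) lies at the very end of the fingers, on their centre line; the grasp point (between the pads) lies 19 mm behind it; z points along the fingers, y is the line along which they close (so a half turn about z gives the same grasp; the last joint's range is limited). The gripper opens to 94 mm and grips with 3 to 60 N. Pads are 16 mm wide; open, the fingers measure 119 mm over their backs; the gripper's body (75 mm by 177 mm) begins 78 mm behind the grasp point.
Start: joints at [-1.336, 0.3, 1.521, -0, 1.321, -0.067], TCP at [163.475, -525.134, 205.446] pointing down, gripper open.
Joint ranges: [-3.03, 3.03], [-0.79, 2.21], [0.23, 2.52], [-1.04, 4.18], [0, 3.07], [-2.55, 2.55]. Speed limits (rad/s): [2.22, 2.22, 2.57, 3.14, 3.14, 3.14].

## Interface

Orientations are given as [roll, pitch, yaw] about the fixed x, y, z axes, in that order (R = Rz(yaw) Ry(pitch) Rx(roll)).
In Python, from cell import manip, camera, get_calibration gives the robot as it stands. The module is installed in compiled form; this text tells all that it offers.
- The arm moves only by the tool jog_arm, never from a script. Its argument "plan" is one flat list of numbers, 6 for each row, row after row: the shift along the world's x, y, z in m, then the turn, a rotation vector about the world's x, y, z in degrees. A call has 1 to 20 rows; each row is the pose to reach, as a shift and turn from the pose commanded when the call began; what a row does not reach only later rows make up. A row lasts 1/10 s, in which the tool goes at most 50 mm and 8.59 degrees, less where a joint would pass 70% of its speed; a pose out of reach is approached as far as the arm can. A call with a gripper value outside its range is refused whole. "claw" is the finger opening in m, from 0 to 0.094, set as the call begins (left out, the last holds). The fingers move at their own pace and stop on an object; "force" is the grip in N (left out, the last holds). Time passes only in rows, so rows that repeat a pose let the fingers close. It gives the time, the measured TCP pose, the force, the opening and the grip force at its end, in the units of the state.
- manip.read_state(): the state, without advancing time (a new reading comes with each control period).
- camera(name): name is "scene" or "top"; returns (picture, depth): 420x560x3 uint8, red, green, blue; 420x560 float32, mm along the optical axis (not along the pixel's ray), 0 where there is no reading.
- get_calibration(name): a dict with "fx", "fy", "cx", "cy" (pixels), "origin" and "attitude" of the camera in the world. Camera axes: x right, y down, z forward; pixel columns grow to the right and rows downward; lengths in mm; the calibration is good to about 2 mm. A picture is of the moment at which its call begins. get_calibration takes no time and is no camera call.
- manip.sign_off(): hands the job in; it is judged then, once.
The state is a dict: "clock": time; "joints": joint angles; "qd": joint speeds; "effort": joint torques, N m; "eef_pos": TCP position; "eef_rot": TCP orientation; "wrist_force": force on the tool from outside, world axes, zero at the start; "moment": the same for the moment, N m; "finger_gap": finger opening in mm; "finger_force": force on a finger pad.
Only numpy, scipy, OpenCV 4.12 (cv2) and the standard library are available. Lean on these libraries where they do the work, as an engineer would, in place of code of your own. Each camera call takes 0.05 s, during which the arm holds its last target. There are 200 camera calls.

## Working session

There is one attempt and no reset: what is moved stays moved. The work goes in short steps, Python scripts to look and compute and a tool call to move; the robot and the scene stay as the last step left them, time stands still between calls to the robot, and variables do not carry over. Pictures are saved under pics/ and viewed, at most 10 in all, crops included, and the job is handed in when it is done.

Besides the shell and the picture viewer there is one more tool, called after "Emit:" as a command line: name --argument value ..., lists and objects as JSON in quotes. jog_arm: Moves the arm, as the interface text tells. Its arguments: {"type":"object","properties":{"plan":{"type":"array"},"claw":{"type":"number"},"force":{"type":"number"}},"required":["plan"]}

```bash
mkdir -p pics; cat > h.py <<'E'
import numpy as np, cv2
from cell import manip, camera, get_calibration
from scipy.spatial.transform import Rotation as R
def snap(name):
    p,d=camera(name); np.savez('%s.npz'%name,p=p,d=d); return p,d
def att(c):
    a=np.array(c['attitude'],float)
    return a if a.shape==(3,3) else R.from_euler('xyz',a).as_matrix()
def world(name,d):
    c=get_calibration(name); v,u=np.mgrid[0:d.shape[0],0:d.shape[1]]
    P=np.stack([(u-c['cx'])/c['fx']*d,(v-c['cy'])/c['fy']*d,d],-1)
    return P@att(c).T+np.array(c['origin'])
def onplane(name,u,v,z):
    c=get_calibration(name); r=att(c)@np.array([(u-c['cx'])/c['fx'],(v-c['cy'])/c['fy'],1]); o=np.array(c['origin'])
    return o+r*(z-o[2])/r[2]
E
python3 - <<'E'
from h import *
for n in('scene','top'):
    print(n,get_calibration(n)); p,d=snap(n); cv2.imwrite(f'pics/{n}0.png',p[:,:,::-1])
    W=world(n,d); print(W[200:420:50,50:560:100].round().tolist())
print(manip.read_state())
E
```

```text
scene {'fx': 539.32337670571, 'fy': 539.32337670571, 'cx': 281.7882413186978, 'cy': 209.8010616654096, 'origin': array([1350.75060564,   32.92400657,  972.23125712]), 'attitude': array([-2.3394542 ,  0.02110888,  1.6866445 ])}
[[[372.0, -729.0, -3.0], [348.0, -458.0, -2.0], [325.0, -192.0, 0.0], [300.0, 71.0, -1.0], [329.0, 316.0, 48.0], [249.0, 589.0, -3.0]], [[547.0, -650.0, -0.0], [526.0, -405.0, 2.0], [497.0, -165.0, -3.0], [554.0, 72.0, 86.0], [453.0, 312.0, -1.0], [431.0, 546.0, 0.0]], [[772.0, -511.0, 119.0], [667.0, -364.0, -3.0], [649.0, -140.0, 4.0], [671.0, 76.0, 63.0], [621.0, 290.0, 25.0], [675.0, 453.0, 119.0]], [[845.0, -499.0, 58.0], [791.0, -326.0, -1.0], [772.0, -120.0, 3.0], [749.0, 82.0, -0.0], [729.0, 283.0, 0.0], [809.0, 412.0, 153.0]], [[918.0, -486.0, 0.0], [897.0, -294.0, 0.0], [877.0, -104.0, 1.0], [857.0, 85.0, 0.0], [840.0, 271.0, 5.0], [822.0, 454.0, 8.0]]]
top {'fx': 482.7538925215038, 'fy': 482.7538925215038, 'cx': 289.4327533810249, 'cy': 211.8413292626913, 'origin': array([ 166.06486126,  -75.72307431, 1536.33562201]), 'attitude': array([-2.94385558, 
[... 693 characters left out ...]
-1240.0, -750.0]]]
{'clock': 0.1, 'joints': array([-1.33558015e+00,  3.00415488e-01,  1.52150477e+00,  1.05181103e-05,
        1.32070355e+00, -6.66118899e-02]), 'qd': array([-0.00129916, -0.00066019, -0.0029175 ,  0.00162465, -0.00034259,
        0.00123243]), 'effort': array([ 1.93293331e-04, -5.32643867e+01, -3.53285015e+01,  7.09580421e-02,
        2.34709057e-02, -4.47587115e-05]), 'eef_pos': array([ 163.43602111, -524.91396742,  204.9491158 ]), 'eef_rot': array([-3.14056446e+00, -7.88019516e-05,  3.01825415e-01]), 'wrist_force': array([ 0.36858727,  0.10852651, -0.05901458]), 'moment': array([-0.02282351,  0.05065335, -0.0213921 ]), 'finger_force': 0.0, 'finger_gap': 93.72203989749428}
```

View pics/scene0.png

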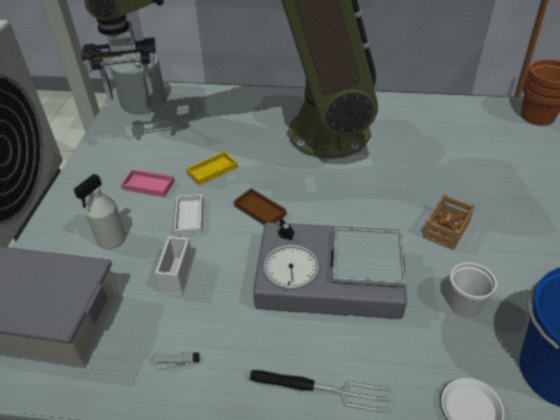

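View pics/top0.png

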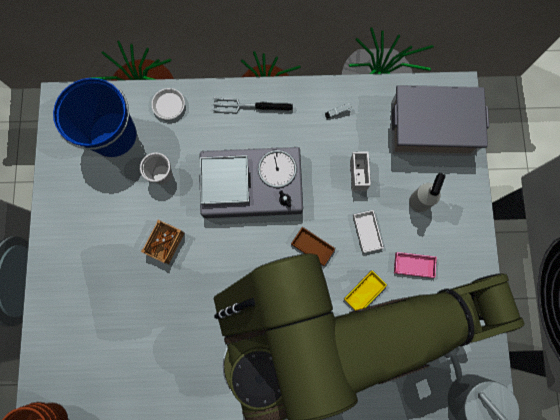

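The scene view shows the white tray at about (188,213), the planter at (174,264) and the scale at (330,265). In the top view the tray is at (368,232), the planter at (360,169), the pan at (224,180), the dial at (277,168) and the knob at (285,199).

```bash
python3 - <<'E'
from h import *
p=np.load('top.npz')['p']; d=np.load('top.npz')['d']
c=cv2.resize(p[140:260,190:400],None,fx=3.8,fy=3.8,interpolation=cv2.INTER_CUBIC); cv2.imwrite('pics/c1.png',c[:,:,::-1])
W=world('top',d)
def rect(m,z,lab):
    v,u=np.nonzero(m); 
    q=np.array([onplane('top',a,b,z)[:2] for a,b in zip(u,v)],np.float32)
    print(lab,len(q),cv2.minAreaRect(q), q.mean(0))
g=p.min(-1)
for lab,(u0,u1,v0,v1),z in(('tray',(345,390,202,262),22),('planter',(342,380,145,196),75)):
    sub=np.zeros(g.shape,np.uint8); sub[v0:v1,u0:u1]=(g[v0:v1,u0:u1]>150)
    n,L,s,_=cv2.connectedComponentsWithStats(sub); k=1+s[1:,4].argmax(); rect(L==k,z,lab)
Z=W[:,:,2]
sub=np.zeros(g.shape,bool); sub[140:230,190:310]=(Z[140:230,190:310]>55)
rect(sub,70,'scale')
for lab,(u0,u1,v0,v1) in(('tray',(345,390,202,262)),('planter',(342,380,145,196))):
    pass
# scene camera based 3D points
ps=np.load('scene.npz')['p']; ds=np.load('scene.npz')['d']; Ws=world('scene',ds)
for n,Wn in(('scene',Ws),('top',W)):
    P=Wn.reshape(-1,3)
    for lab,(x0,x1,y0,y1,z0,z1) in dict(planter=(480,720,-400,-200,55,90),tray=(300,470,-400,-200,12,35)).items():
        m=(P[:,0]>x0)&(P[:,0]<x1)&(P[:,1]>y0)&(P[:,1]<y1)&(P[:,2]>z0)&(P[:,2]<z1); 
        if m.sum()>5: print(n,lab,m.sum(),cv2.minAreaRect(P[m][:,:2].astype(np.float32)),P[m][:,2].mean())
E
```

```text
tray 620 ((396.3992919921875, -337.96795654296875), (114.17103576660156, 64.33369445800781), 12.277029037475586) [ 393.4946 -335.0258]
planter 263 ((594.5702514648438, -319.9327697753906), (50.9417839050293, 108.05928802490234), 88.54011535644531) [ 584.37976 -317.9312 ]Traceback (most recent call last):
  File "<stdin>", line 15, in <module>
  File "<stdin>", line 7, in rect
  File "h.py", line 14, in onplane
    c=get_calibration(name); r=att(c)@np.array([(u-c['cx'])/c['fx'],(v-c['cy'])/c['fy'],1]); o=np.array(c['origin'])
ValueError: time passes only in moves, steps and waits
```

View pics/c1.png

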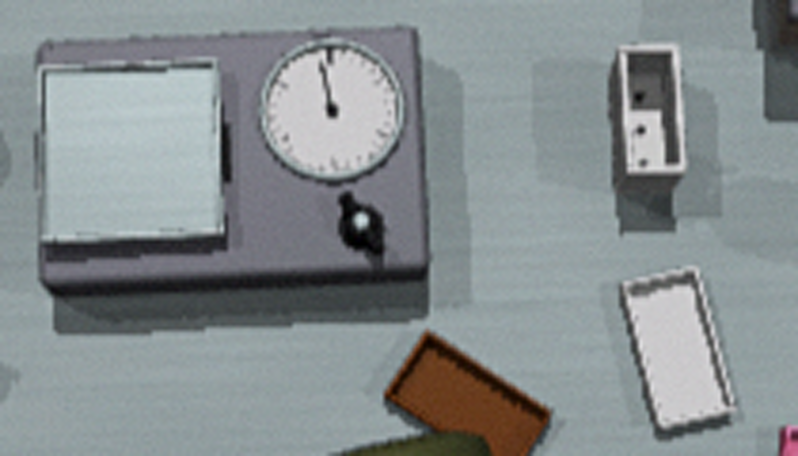

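The crop (3.8x, offset 190,140) shows the pan lip corners at (40,66), (217,61), (223,235), (44,243). The tray rim corners are (621,284), (697,266), (734,409), (658,432) and the planter rim corners are (619,46), (679,46), (684,174), (625,170). The dial centre is at (332,110) and the knob at (361,224).

```bash
cat >> h.py <<'E'
import functools
get_calibration=functools.lru_cache(None)(get_calibration)
E
python3 - <<'E'
from h import *
T=lambda pts,z:np.array([onplane('top',190+(u+.5)/3.8-.5,140+(v+.5)/3.8-.5,z)[:2] for u,v in pts],np.float32)
for lab,pts,z in(('pan',[(40,66),(217,61),(223,235),(44,243)],94),('tray',[(621,284),(697,266),(734,409),(658,432)],22),('planter',[(619,46),(679,46),(684,174),(625,170)],75),('housing',[(40,45),(414,28),(426,262),(44,282)],70)):
    q=T(pts,z); print(lab,q.mean(0),cv2.minAreaRect(q),[np.hypot(*(q[i]-q[i-1])).round() for i in range(4)])
    e=(q[0]-q[3]+q[1]-q[2]); print(' ang of up-edge',np.degrees(np.arctan2(e[1],e[0])))
print('dial',T([(332,110)],78),'knob',T([(361,224)],90))
W=world('top',np.load('top.npz')['d']);S=np.load('scene.npz');Ws=world('scene',S['d'])
for n,Wn in(('scene',Ws),('top',W)):
    P=Wn.reshape(-1,3)
    for lab,(x0,x1,y0,y1,z0,z1) in dict(planter=(480,720,-400,-200,60,90),tray=(300,470,-400,-260,14,35),scale=(380,700,-200,200,60,110),pan=(380,700,-30,180,82,110)).items():
        m=(P[:,0]>x0)&(P[:,0]<x1)&(P[:,1]>y0)&(P[:,1]<y1)&(P[:,2]>z0)&(P[:,2]<z1)
        if m.sum()>5: print(n,lab,m.sum(),cv2.minAreaRect(P[m][:,:2].astype(np.float32)),np.median(P[m][:,2]))
E
```

```text
pan [563.3815  109.37294] ((563.955078125, 109.665283203125), (149.32562255859375, 145.06591796875), 1.1697757244110107) [np.float32(149.0), np.float32(145.0), np.float32(146.0), np.float32(144.0)]
 ang of up-edge 1.3875728
tray [ 399.89954 -337.03204] ((398.9776611328125, -337.20654296875), (129.12220764160156, 66.33433532714844), 10.672355651855469) [np.float32(128.0), np.float32(66.0), np.float32(124.0), np.float32(67.0)]
 ang of up-edge 10.671684
planter [ 591.9314 -318.9956] ((591.0925903320312, -318.5656433105469), (50.04412078857422, 110.24848937988281), 88.58607482910156) [np.float32(107.0), np.float32(50.0), np.float32(110.0), np.float32(49.0)]
 ang of up-edge -0.9812136
housing [565.62115   29.782251] ((565.2039794921875, 29.7813720703125), (202.0814666748047, 312.9747009277344), 1.0773669481277466) [np.float32(202.0), np.float32(313.0), np.float32(200.0), np.float32(312.0)]
 ang of up-edge 1.0813302
dial [[597.46515  -54.454685]] knob [[497.54388 -75.68492]]
scene planter 544 ((593.903076171875, -319.7514953613281), (115.17465209960938, 51.71208953857422), 0.03017494827508
[... 279 characters left out ...]
847) 71.79593530390196
scene pan 3685 ((566.0531616210938, 108.12946319580078), (154.76622009277344, 145.49945068359375), 0.9638497233390808) 87.59960150387838
top planter 257 ((593.7395629882812, -319.10992431640625), (50.97201156616211, 114.31251525878906), 89.98146057128906) 75.13887977324748
top tray 192 ((401.54241943359375, -337.7372741699219), (125.84333038330078, 67.56477355957031), 11.477913856506348) 22.959691561932686
top scale 6555 ((565.8966064453125, 30.436904907226562), (211.73472595214844, 319.95587158203125), 0.8527165055274963) 75.57011783363737
top pan 2203 ((558.6896362304688, 77.32801055908203), (176.5938720703125, 205.2991180419922), 0.3155950903892517) 90.3741665800735
```

Emit:
jog_arm --plan '[0.06,0.047,0,0,0,0,0.12,0.094,0,0,0,-3,0.18,0.14,-0.02,0,0,-6.1,0.237,0.1876,-0.05,0,0,-6.1,0.237,0.1876,-0.1,0,0,-6.1,0.237,0.1876,-0.135,0,0,-6.1,0.237,0.1876,-0.135,0,0,-6.1,0.237,0.1876,-0.135,0,0,-6.1,0.237,0.1876,-0.135,0,0,-6.1,0.237,0.1876,-0.135,0,0,-6.1,0.237,0.1876,-0.135,0,0,-6.1]' --claw 0.094 --force 15

```text
clock: 1.2
eef_pos: [400.3, -338.9, 72.0]
eef_rot: [3.139, -0.001, 0.194]
wrist_force: [-0.4, -0.3, -0.2]
finger_gap: 94.0
finger_force: 0.0
```

Emit:
jog_arm --plan '[0,0.001,-0.03,0,0,0,0,0.001,-0.055,0,0,0,0,0.001,-0.066,0,0,0,0,0.001,-0.066,0,0,0,0,0.001,-0.066,0,0,0]'

```text
clock: 1.7
eef_pos: [400.8, -337.3, 5.7]
eef_rot: [3.14, -0.001, 0.195]
wrist_force: [-0.2, -0.6, -0.2]
finger_gap: 93.8
finger_force: 0.0
```

Emit:
jog_arm --plan '[0,0,0,0,0,0,0,0,0,0,0,0,0,0,0,0,0,0,0,0,0,0,0,0,0,0,0,0,0,0,0,0,0,0,0,0,0,0,0,0,0,0]' --claw 0.05

```text
clock: 2.4
eef_pos: [400.6, -336.6, 4.8]
eef_rot: [3.141, -0.0, 0.195]
wrist_force: [-0.8, 1.7, 5.6]
finger_gap: 65.7
finger_force: 15.0
```

Emit:
jog_arm --plan '[0,0,0.03,0,0,0,0,0,0.07,0,0,0,0,0,0.11,0,0,0,0.01,0.028,0.15,0,0,-1,0.024,0.068,0.16,0,0,-3,0.04,0.108,0.16,0,0,-5,0.055,0.149,0.16,0,0,-7,0.07,0.19,0.16,0,0,-9,0.084,0.23,0.16,0,0,-10.1,0.1,0.271,0.16,0,0,-10.1,0.115,0.312,0.16,0,0,-10.1,0.13,0.353,0.16,0,0,-10.1,0.144,0.393,0.16,0,0,-10.1,0.155,0.424,0.16,0,0,-10.1,0.164,0.446,0.155,0,0,-10.1,0.164,0.446,0.145,0,0,-10.1,0.164,0.446,0.145,0,0,-10.1,0.164,0.446,0.145,0,0,-10.1]'

```text
clock: 4.2
eef_pos: [564.1, 108.6, 149.1]
eef_rot: [3.141, 0.001, 0.018]
wrist_force: [-0.4, 0.5, -1.4]
finger_gap: 65.8
finger_force: 15.0
```

```bash
python3 - <<'E'
from h import *
p,d=snap('scene'); print(manip.read_state()['eef_pos'],manip.read_state()['wrist_force'])
c=cv2.resize(p[120:320,230:430],None,fx=3,fy=3,interpolation=cv2.INTER_CUBIC); cv2.imwrite('pics/s1.png',c[:,:,::-1])
E
```

```text
[564.33136888 108.55075712 149.5999484 ] [-0.00712887 -0.5748987  -2.00273851]
```

View pics/s1.png

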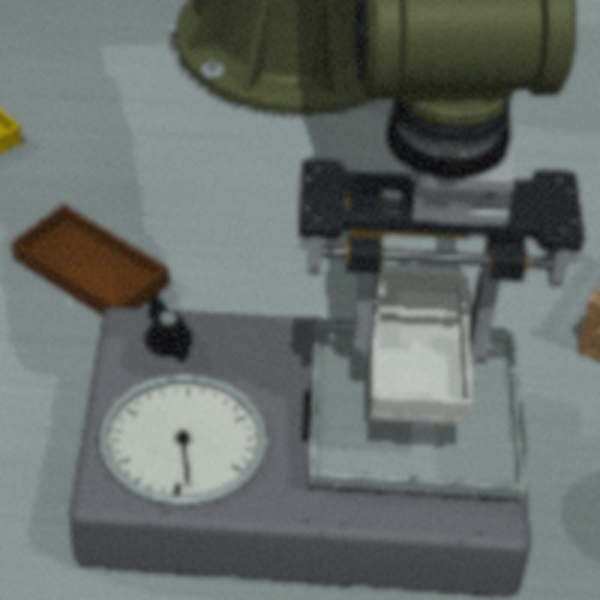

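The tray hangs level over the pan, at about (420,350) in the crop, and the dial pointer is at (187,485).

Emit:
jog_arm --plan '[0,0.001,-0.015,0,0,0,0,0.001,-0.03,0,0,0,0,0.001,-0.042,0,0,0,0,0.001,-0.05,0,0,0,0,0.001,-0.053,0,0,0,0,0.001,-0.055,0,0,0,0,0.001,-0.056,0,0,0,0,0.001,-0.056,0,0,0,0,0.001,-0.056,0,0,0]'

```text
clock: 5.15
eef_pos: [564.6, 110.5, 93.8]
eef_rot: [-3.142, -0.001, 0.019]
wrist_force: [-0.6, 0.4, -1.4]
finger_gap: 65.6
finger_force: 15.0
```

Emit:
jog_arm --plan '[0,0,-0.001,0,0,0,0,0,-0.002,0,0,0,0,0,-0.002,0,0,0,0,0,-0.002,0,0,0]'

```text
clock: 5.55
eef_pos: [564.7, 110.5, 91.7]
eef_rot: [-3.142, -0.001, 0.019]
wrist_force: [0.2, -0.1, 1.7]
finger_gap: 66.0
finger_force: 15.0
```

Emit:
jog_arm --plan '[0,0,0,0,0,0,0,0,0,0,0,0,0,0,0,0,0,0,0,0,0,0,0,0,0,0,0,0,0,0,0,0,0.02,0,0,0,0,0,0.05,0,0,0,0,0,0.09,0,0,0,0,0,0.13,0,0,0,0,0,0.16,0,0,0,0,0,0.16,0,0,0]' --claw 0.086

```text
clock: 6.65
eef_pos: [565.7, 110.7, 256.0]
eef_rot: [-3.141, -0.007, 0.019]
wrist_force: [0.2, -0.7, 0.2]
finger_gap: 86.3
finger_force: 0.0
```

Emit:
jog_arm --plan '[0,-0.04,0,0,0,0,0,-0.085,0,0,0,0,0,-0.13,0,0,0,0,0,-0.175,0,0,0,0,0,-0.22,0,0,0,0,0.005,-0.265,0,0,0,0,0.01,-0.31,0,0,0,0,0.015,-0.355,0,0,0,0,0.02,-0.395,0,0,0,-1,0.028,-0.43,0,0,0,-1.6,0.028,-0.43,0,0,0,-1.6,0.028,-0.43,0,0,0,-1.6,0.028,-0.43,0,0,0,-1.6]'

```text
clock: 7.95
eef_pos: [592.5, -318.6, 251.0]
eef_rot: [-3.141, 0.001, -0.008]
wrist_force: [0.2, 0.2, 0.5]
finger_gap: 85.8
finger_force: 0.0
```

```bash
python3 - <<'E'
from h import *
p,d=snap('top')
c=cv2.resize(p[140:260,190:400],None,fx=3.8,fy=3.8,interpolation=cv2.INTER_CUBIC); cv2.imwrite('pics/c2.png',c[:,:,::-1])
E
```

```text
(no output)
```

View pics/c2.png

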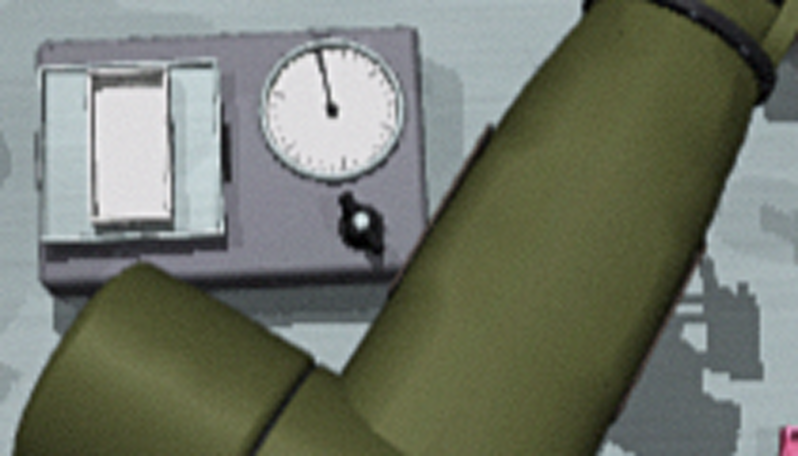

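The tray lies square in the pan: its corners in the crop are about (90,70), (168,67), (172,230) and (95,232).

```bash
python3 - <<'E'
from h import *
q=np.array([onplane('top',190+(u+.5)/3.8-.5,140+(v+.5)/3.8-.5,109)[:2] for u,v in [(90,69),(168,66),(172,231),(95,233)]])
print(q,q.mean(0)); e=q[0]-q[3]+q[1]-q[2]; print(np.degrees(np.arctan2(e[1],e[0])))
d=np.load('top.npz')['d']; P=world('top',d).reshape(-1,3)
m=(P[:,0]>480)&(P[:,0]<650)&(P[:,1]>60)&(P[:,1]<160)&(P[:,2]>102)&(P[:,2]<120)
print(cv2.minAreaRect(P[m][:,:2].astype(np.float32)),m.sum())
E
```

```text
[[628.51118118 140.47068776]
 [629.2263932   77.22176417]
 [491.86292529  75.04063884]
 [492.01893112 136.35133948]] [560.4048577  107.27110756]
1.3179453724031005
((563.2042236328125, 109.98880767822266), (146.0343475341797, 71.6419677734375), 4.598849296569824) 201
```

Emit:
jog_arm --plan '[0,0,-0.04,0,0,0,0,0,-0.085,0,0,0,0,0,-0.13,0,0,0,0,0,-0.165,0,0,0,0,0,-0.195,0,0,0,0,0,-0.209,0,0,0,0,0,-0.209,0,0,0,0,0,-0.209,0,0,0]'

```text
clock: 8.8
eef_pos: [593.2, -319.6, 44.2]
eef_rot: [3.141, -0.002, -0.008]
wrist_force: [0.4, 0.2, -0.0]
finger_gap: 86.2
finger_force: 0.0
```

Emit:
jog_arm --plan '[0,0,0,0,0,0,0,0,0,0,0,0,0,0,0,0,0,0,0,0,0,0,0,0,0,0,0,0,0,0,0,0,0,0,0,0,0,0,0,0,0,0]' --claw 0.04 --force 20

```text
clock: 9.5
eef_pos: [592.6, -319.4, 42.6]
eef_rot: [-3.141, -0.0, -0.009]
wrist_force: [-0.4, 1.9, 3.7]
finger_gap: 50.3
finger_force: 20.0
```

Emit:
jog_arm --plan '[0,0,0.02,0,0,0,0,0,0.06,0,0,0,0,0,0.105,0,0,0,0,0.02,0.145,0,0,0,-0.004,0.06,0.16,0,0,0.5,-0.007,0.1,0.16,0,0,1,-0.009,0.14,0.16,0,0,1.6,-0.012,0.18,0.16,0,0,1.6,-0.015,0.22,0.16,0,0,1.6,-0.017,0.26,0.16,0,0,1.6,-0.02,0.3,0.16,0,0,1.6,-0.022,0.34,0.16,0,0,1.6,-0.024,0.38,0.16,0,0,1.6,-0.026,0.41,0.16,0,0,1.6,-0.0276,0.43,0.15,0,0,1.6,-0.0276,0.43,0.13,0,0,1.6,-0.0276,0.43,0.125,0,0,1.6,-0.0276,0.43,0.125,0,0,1.6,-0.0276,0.43,0.125,0,0,1.6]'

```text
clock: 11.4
eef_pos: [565.2, 110.0, 168.1]
eef_rot: [-3.142, -0.001, 0.018]
wrist_force: [0.5, -0.3, -4.7]
finger_gap: 49.9
finger_force: 20.0
```

```bash
python3 - <<'E'
from h import *
p,d=snap('scene'); s=manip.read_state(); print(s['eef_pos'],s['eef_rot'],s['wrist_force'])
c=cv2.resize(p[165:305,320:420],None,fx=4.2,fy=4.2,interpolation=cv2.INTER_CUBIC); cv2.imwrite('pics/s2.png',c[:,:,::-1])
E
```

```text
[565.28532083 110.00366496 168.26806945] [-3.14153078e+00 -1.05018187e-03  1.82932918e-02] [-0.11537069 -1.14998425 -3.3241965 ]
```

View pics/s2.png

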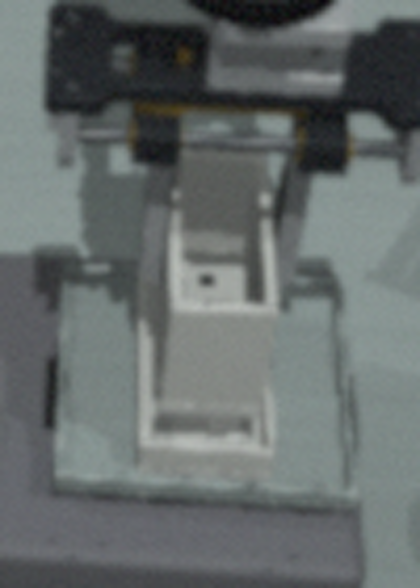

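The planter hangs over the tray. Its lower front edge is at about (163..272,403) in the crop, and the tray's rim front edge is at (140..270,448).

```bash
python3 - <<'E'
from h import *
T=lambda u,v,z:onplane('scene',320+(u+.5)/4.2-.5,165+(v+.5)/4.2-.5,z)[:2].round(1)
print('planter bottom',T(163,400,125.6),T(271,406,125.6),'top front',T(173,308,200.6),T(277,309,200.6))
print('tray front',T(139,446,109),T(272,452,109))
E
```

```text
planter bottom [615.1  87.7] [613.8 139.9] top front [623.7  86.7] [619.7 134.4]
tray front [631.4  77.6] [628.8 142. ]
```

```bash
python3 - <<'E'
from h import *
d=np.load('scene.npz')['d']; W=world('scene',d)
for v in range(238,275,2):
    r=W[v,362:382]; print(v,np.median(r,0).round(1))
P=W.reshape(-1,3); m=(P[:,0]>490)&(P[:,0]<640)&(abs(P[:,1]-110)<30)&(P[:,2]>150)&(P[:,2]<215)
Q=P[m]
for x in range(500,630,10):
    k=abs(Q[:,0]-x)<5
    if k.sum(): print(x,Q[k,2].max().round(1),np.percentile(Q[k,2],80).round(1))
E
```

```text
238 [620.9 107.3 199.4]
240 [621.1 107.8 194.5]
242 [621.4 108.4 188.9]
244 [621.2 108.8 183.2]
246 [621.5 109.5 176.8]
248 [620.8 109.9 171.1]
250 [621.5 110.5 165.4]
252 [620.9 111.2 159.2]
254 [621.3 111.6 154. ]
256 [621.3 112.3 147. ]
258 [620.6 112.8 140.5]
260 [621.1 113.4 134.8]
262 [621.  114.  128.7]
264 [592.7 117.8  89.8]
266 [598.8 117.6  90.3]
268 [604.5 117.6  90.5]
270 [610.2 117.7  92.7]
272 [628.8 116.2 107.1]
274 [629.  116.6 100.4]
510 201.9 198.8
520 202.1 193.4
530 200.3 199.8
540 201.6 199.8
550 201.2 199.4
560 213.2 200.5
570 212.9 200.8
580 214.9 202.2
590 203.1 200.4
600 201.5 200.1
610 201.4 199.9
620 202.3 194.7
```

The depth readings put the planter's front face at x = 621.1 and upright, and the tray's front at 629. That 8 mm gap is right for a centred fit, so I'm letting it down.

Emit:
jog_arm --plan '[0,0.0005,-0.008,0,0,0,0,0.0005,-0.016,0,0,0,0,0.0005,-0.023,0,0,0,0,0.0005,-0.028,0,0,0,0,0.0005,-0.031,0,0,0,0,0.0005,-0.033,0,0,0,0,0.0005,-0.034,0,0,0,0,0.0005,-0.035,0,0,0,0,0.0005,-0.035,0,0,0]'

```text
clock: 12.35
eef_pos: [564.9, 111.0, 132.7]
eef_rot: [-3.142, -0.0, 0.019]
wrist_force: [-1.6, 0.6, -1.7]
finger_gap: 49.8
finger_force: 20.0
```

Emit:
jog_arm --plan '[0,0,-0.001,0,0,0,0,0,-0.0015,0,0,0,0,0,-0.0015,0,0,0,0,0,-0.0015,0,0,0]'

```text
clock: 12.75
eef_pos: [565.0, 111.0, 131.2]
eef_rot: [-3.142, -0.0, 0.019]
wrist_force: [-3.1, -0.6, 2.3]
finger_gap: 50.0
finger_force: 20.0
```

Emit:
jog_arm --plan '[0,0,0,0,0,0,0,0,0,0,0,0,0,0,0,0,0,0,0,0,0,0,0,0,0,0,0,0,0,0,0,0,0.02,0,0,0,0,0,0.055,0,0,0,0,0,0.09,0,0,0,-0.01,0,0.11,0,0,0,-0.05,-0.01,0.11,0,0,0,-0.09,-0.03,0.11,0,0,0,-0.13,-0.06,0.11,0,0,0,-0.165,-0.09,0.11,0,0,0,-0.165,-0.09,0.11,0,0,0,-0.165,-0.09,0.11,0,0,0]' --claw 0.078

```text
clock: 14.25
eef_pos: [400.0, 20.7, 241.6]
eef_rot: [-3.142, -0.002, 0.018]
wrist_force: [0.7, -0.4, 0.5]
finger_gap: 78.0
finger_force: 0.0
```

```bash
python3 - <<'E'
from h import *
p,d=snap('scene'); q,dt=snap('top')
f=4
a=cv2.resize(p[205:310,245:345],None,fx=f,fy=f,interpolation=cv2.INTER_CUBIC)
b=cv2.resize(q[140:245,195:295],None,fx=f,fy=f,interpolation=cv2.INTER_CUBIC)
b=cv2.resize(q[140:245,212:312],None,fx=f,fy=f,interpolation=cv2.INTER_CUBIC)
cv2.imwrite('pics/m1.png',np.hstack([a,b])[:,:,::-1])
W=world('scene',d);P=W.reshape(-1,3)
m=(P[:,0]>480)&(P[:,0]<650)&(P[:,1]>70)&(P[:,1]<160)&(P[:,2]>150)&(P[:,2]<172)
print(cv2.minAreaRect(P[m][:,:2].astype(np.float32)),P[m].mean(0),np.median(P[m][:,2]))
E
```

```text
((567.8310546875, 109.54320526123047), (116.19564819335938, 50.20695114135742), 1.7947893142700195) [571.12934298 109.76338422 160.51517483] 162.111144953417
```

View pics/m1.png

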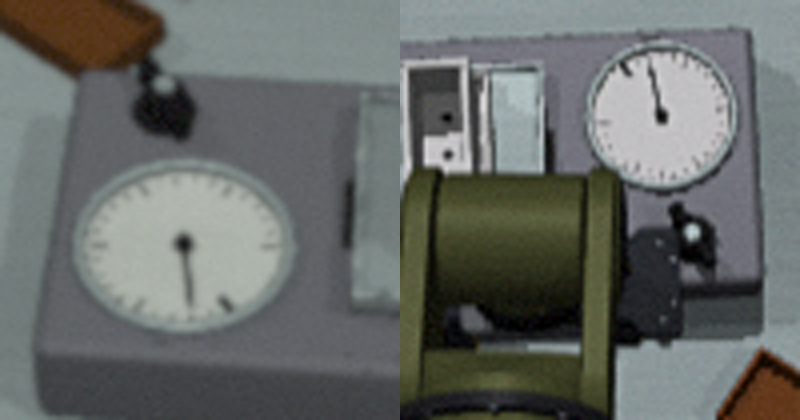

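The planter sits in the tray. In the scene crop the dial centre is (183,242), the pointer tip (190,304) and the zero mark (226,302). In the top crop they are (661,116), (650,66) and (626,69), with the knob hub at (693,232) and its wings running from (677,207) to (709,262).

```bash
cat > ang.py <<'E'
from h import *
def T(n,u0,v0,f,pts,z): return np.array([onplane(n,u0+(u+.5)/f-.5,v0+(v+.5)/f-.5,z)[:2] for u,v in pts])
def A(q): 
    e=q[1:]-q[0]; return np.degrees(np.arctan2(e[:,1],e[:,0])).round(1),np.hypot(*e.T).round(1),q[0].round(1)
E
python3 - <<'E'
from ang import *
print(A(T('scene',245,205,4,[(183,242),(190,304),(226,302)],73)))
print(A(T('top',212,140,4,[(261,116),(250,66),(226,69)],73)))
q=T('top',212,140,4,[(277,207),(309,262)],92); print(q,A(q),q.mean(0),T('top',212,140,4,[(293,232)],97))
E
```

```text
(array([10.9, 34.8]), array([42.7, 47.2]), array([598.7, -55. ]))
(array([10.5, 34.1]), array([42. , 47.6]), array([598.8, -54. ]))
[[520.14814589 -64.76595438]
 [476.17376459 -88.08885949]] (array([-152.1]), array([49.8]), array([520.1, -64.8])) [498.16095524 -76.42740693] [[498.90903772 -76.5130206 ]]
```

Both views agree: the pointer is at 10.7° and the zero mark at 34.4°, so the knob has to turn about 71° anticlockwise, from 28° to about 100°. I'll push the +x wing from its clockwise side, keeping the closed fingertip turned with the wing.

Emit:
jog_arm --plan '[0.035,-0.03,0,0,0,7,0.07,-0.06,0,0,0,14,0.105,-0.09,-0.02,0,0,21,0.1335,-0.1136,-0.05,0,0,27,0.1335,-0.1136,-0.09,0,0,27,0.1335,-0.1136,-0.12,0,0,27,0.1335,-0.1136,-0.145,0,0,27,0.1335,-0.1136,-0.16,0,0,27,0.1335,-0.1136,-0.16,0,0,27,0.1335,-0.1136,-0.16,0,0,27,0.1335,-0.1136,-0.16,0,0,27]' --claw 0 --force 5

```text
clock: 15.45
eef_pos: [534.2, -92.5, 81.8]
eef_rot: [3.141, -0.001, 0.491]
wrist_force: [-0.4, 0.3, -0.2]
finger_gap: 0.2
finger_force: 0.0
```

```bash
python3 - <<'E'
import numpy as np
K=np.array([499.5,-76.6]);p0=None
def P(t,s,r=22):
    t=np.radians(t);u=np.array([np.cos(t),np.sin(t)]);n=np.array([-u[1],u[0]]);return K+r*u-s*n
p0=np.array([533.5,-92.9])
for t,s in [(28,24),(28,20),(28,18)]+[(x,18) for x in range(32,105,4)]: print(t,s,((P(t,s)-p0)/1000).round(4),t-28)
E
```

```text
28 24 [-0.0033  0.0054] 0
28 20 [-0.0052  0.009 ] 0
28 18 [-0.0061  0.0107] 0
32 18 [-0.0058  0.0127] 4
36 18 [-0.0056  0.0147] 8
40 18 [-0.0056  0.0167] 12
44 18 [-0.0057  0.0186] 16
48 18 [-0.0059  0.0206] 20
52 18 [-0.0063  0.0226] 24
56 18 [-0.0068  0.0245] 28
60 18 [-0.0074  0.0264] 32
64 18 [-0.0082  0.0282] 36
68 18 [-0.0091  0.03  ] 40
72 18 [-0.0101  0.0317] 44
76 18 [-0.0112  0.0333] 48
80 18 [-0.0125  0.0348] 52
84 18 [-0.0138  0.0363] 56
88 18 [-0.0152  0.0377] 60
92 18 [-0.0168  0.0389] 64
96 18 [-0.0184  0.0401] 68
100 18 [-0.0201  0.0411] 72
104 18 [-0.0219  0.042 ] 76
```

Emit:
jog_arm --plan '[-0.0033,0.0054,0,0,0,0,-0.0052,0.009,0,0,0,0,-0.0061,0.0107,0,0,0,0,-0.0058,0.0127,0,0,0,4,-0.0056,0.0147,0,0,0,8,-0.0056,0.0167,0,0,0,12,-0.0057,0.0186,0,0,0,16,-0.0059,0.0206,0,0,0,20,-0.0063,0.0226,0,0,0,24,-0.0068,0.0245,0,0,0,28,-0.0068,0.0245,0,0,0,28]'

```text
clock: 16.55
eef_pos: [526.9, -67.9, 81.3]
eef_rot: [3.14, -0.001, 0.98]
wrist_force: [2.6, 0.4, 0.2]
finger_gap: 0.7
finger_force: 0.8
```

```bash
python3 - <<'E'
from h import *
s=manip.read_state(); print(s['wrist_force'],s['moment'])
p,d=snap('scene')
cv2.imwrite('pics/m2.png',cv2.resize(p[195:300,240:345],None,fx=5,fy=5,interpolation=cv2.INTER_CUBIC)[:,:,::-1])
E
```

```text
[2.6151367  0.40525703 0.24947238] [-0.02834847 -0.41303482  0.00259153]
```

View pics/m2.png

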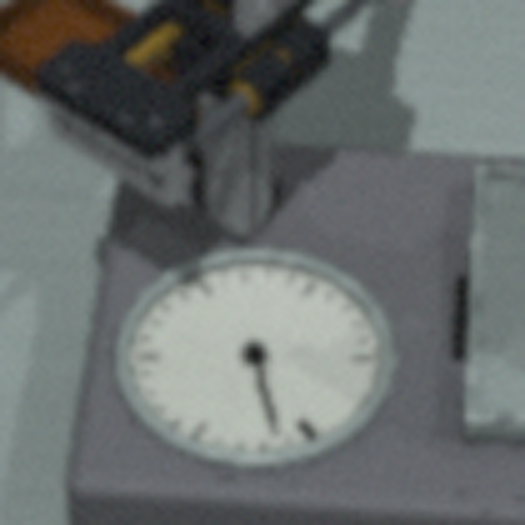

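The pointer is following. In this crop (5x, offset 240,195) the centre is (254,353), the pointer tip (275,430) and the zero mark (307,430).

```bash
python3 - <<'E'
from ang import *
print(A(T('scene',240,195,5,[(254,353),(275,430),(307,430)],73)))
E
```

```text
(array([17.8, 33.8]), array([43.2, 47.9]), array([599. , -54.9]))
```

Emit:
jog_arm --plan '[-0.0006,0.0019,0,0,0,4,-0.0014,0.0037,0,0,0,8,-0.0023,0.0055,0,0,0,12,-0.0033,0.0072,0,0,0,16,-0.0044,0.0088,0,0,0,20,-0.0057,0.0103,0,0,0,24,-0.007,0.0118,0,0,0,28,-0.0084,0.0132,0,0,0,32,-0.01,0.0144,0,0,0,36,-0.0116,0.0156,0,0,0,40,-0.0133,0.0166,0,0,0,44,-0.0133,0.0166,0,0,0,44]'

```text
clock: 17.8
eef_pos: [513.3, -51.3, 81.1]
eef_rot: [3.141, -0.0, 1.746]
wrist_force: [1.9, 2.1, 0.1]
finger_gap: 0.7
finger_force: 0.7
```

```bash
python3 - <<'E'
from h import *
p,d=snap('scene')
cv2.imwrite('pics/m3.png',cv2.resize(p[235:300,255:325],None,fx=8,fy=8,interpolation=cv2.INTER_CUBIC)[:,:,::-1])
E
```

```text
(no output)
```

View pics/m3.png

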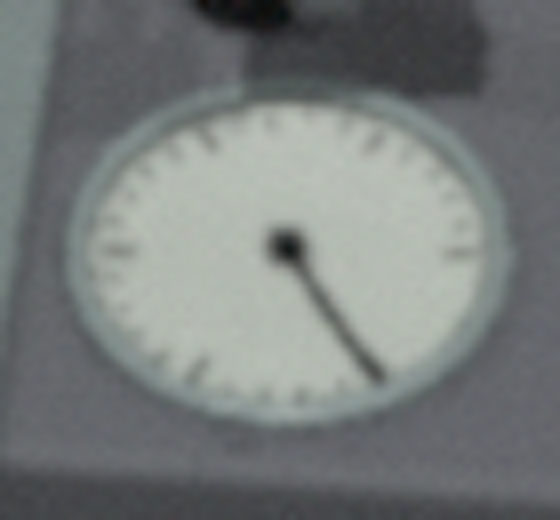

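The pointer lies right over the zero mark: from the centre (287,247) the tip at (380,380) is in the same direction as the mark measured earlier. I'm backing off.

Emit:
jog_arm --plan '[0.003,0.0005,0,0,0,0,0.008,0.001,0,0,0,0,0.014,0.002,0,0,0,0,0.014,0.002,0.03,0,0,0,0.014,0.002,0.07,0,0,0,0.014,0.002,0.11,0,0,0,0,-0.03,0.14,0,0,0,-0.03,-0.06,0.16,0,0,0,-0.07,-0.09,0.16,0,0,0,-0.11,-0.12,0.16,0,0,0,-0.11,-0.12,0.16,0,0,0,-0.11,-0.12,0.16,0,0,0]'

```text
clock: 19.05
eef_pos: [403.3, -172.2, 241.4]
eef_rot: [3.141, 0.001, 1.744]
wrist_force: [-0.4, -0.7, -0.1]
finger_gap: 0.5
finger_force: 0.0
```

```bash
python3 - <<'E'
from ang import *
for n in('scene','top'):
    p,d=snap(n); g=cv2.cvtColor(p,cv2.COLOR_RGB2GRAY).astype(np.float32); c=get_calibration(n); Rm=att(c).T
    def px(X): q=Rm@(X-np.array(c['origin'])); return q[0]/q[2]*c['fx']+c['cx'],q[1]/q[2]*c['fy']+c['cy']
    C=np.array([599,-54.7])
    for r in (25,34,40,44,47):
        t=np.arange(0,70,.5); uv=np.array([px(np.array([C[0]+r*np.cos(a),C[1]+r*np.sin(a),73])) for a in np.radians(t)],np.float32)
        s=cv2.remap(g,uv[None,:,0],uv[None,:,1],cv2.INTER_LINEAR)[0]; w=np.clip(np.median(s)-25-s,0,None)
        k=abs(t-t[w.argmax()])<9; print(n,r,(w[k]*t[k]).sum()/w[k].sum() if w.max()>0 else None,s.min())
cv2.imwrite('pics/f.png',cv2.resize(p[130:230,190:310],None,fx=5,fy=5,interpolation=cv2.INTER_CUBIC)[:,:,::-1])
E
```

```text
scene 25 31.620395284856947 113.35156
scene 34 32.170448615301034 115.72656
scene 40 32.938759653964794 107.3125
scene 44 33.32286699155713 96.18359
scene 47 33.71571256924222 90.26172
top 25 34.23024654200218 132.85352
top 34 33.254817998318075 88.21875
top 40 33.97258921095811 113.40723
top 44 35.83299205222809 84.177734
top 47 35.997131794492496 69.10742
```

View pics/f.png

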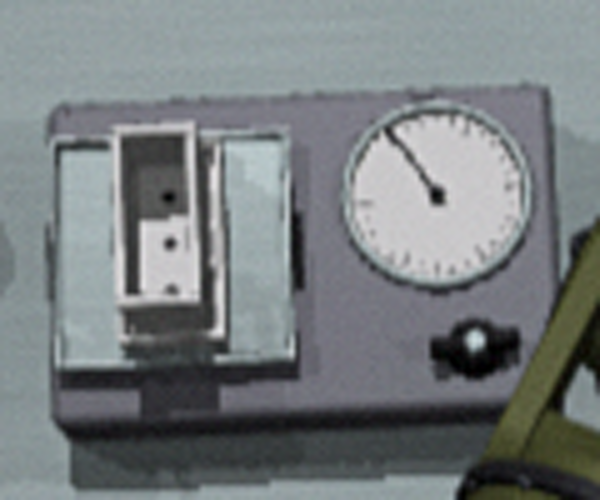

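The top view shows the planter square in the tray, and the pointer at (390,132) on the zero mark, within about 2° (the tolerance is 3.6°). The arm is clear of everything.

```bash
python3 -c "
from cell import manip
print(manip.sign_off())"
```

```text
the job is handed in; nothing more can be done
None
```

The tray and planter stand squarely on the scale pan, the pointer is on the zero mark to within about 2° in both camera views, and the job was handed in at about 19 s; no verdict was shown.

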